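# Build the demo column of hi-fi units

## Task

On the shop counter, press the raised front of the power unit's hinged top plate down until the plate lies flat. Then lift the three black hi-fi units off the sloping stand and set them gently, one at a time, in a square column on that plate: the thickest first, the middle one on it and the thinnest on top, each centred over, in line with and level on the one below, and let go before the next is brought. Leave the mug, the remote control and the disc cases where they are.

Things in the scene. Friction and masses are not known exactly. Their poses are not given: they have to be found in the camera images.
- power_unit: black box with a silver front, 150 (x) x 84 (y) x 44 mm high, fixed to the counter, carries the top plate; origin at the centre of its underside, front at +x, z up
- top_plate (a joint): stiff friction hinge along the rear (-x) edge of the power unit's aluminium top plate (140 x 72 x 6 mm), in rad: 0 = lying flat, its top then 52 mm above the counter; it starts raised by 0.09 to 0.15 at its front (+x) edge and stays where it is put. Pressed near its front edge it goes down at about 6 N; at 0 it meets a hard stop
- plate_front (a point): point on the top face of the top plate, mid-width, 15 mm in from its front edge (125 mm from the hinge); axes as the plate: x to the front, z out of its top
- plate_mid (a point): centre of the top face of the top plate (70 mm from the hinge): the column is centred here; axes as the plate: x to the front, z out of its top
- stand: light wooden display stand fixed to the counter, 360 mm wide (y); its board slopes at 25 degrees, low edge with a lip (12 mm high above the board) at +x (away from the robot), rising to -x; the three units lie side by side on it, 116 mm apart (give or take 8 mm). Origin on the counter: the board's face meets the lip at x = +80 mm, z = 25 mm
- unit_thick: the thickest black metal hi-fi unit, a closed box 130 mm long (x) x 60 mm wide (y) x 60 mm high (z), about 0.5 kg; origin at the centre of its underside, z up out of its lid, front face at +x. Starts lying on the sloping stand, long side up the slope, front end against the lip, with gaps of about 40 mm or more to its neighbours; which of the three places it has varies
- unit_mid: the middle black metal hi-fi unit, a closed box 130 mm long (x) x 60 mm wide (y) x 45 mm high (z), about 0.4 kg; origin at the centre of its underside, z up out of its lid, front face at +x. Starts lying on the sloping stand, long side up the slope, front end against the lip, with gaps of about 40 mm or more to its neighbours; which of the three places it has varies
- unit_thin: the thinnest black metal hi-fi unit, a closed box 130 mm long (x) x 60 mm wide (y) x 32 mm high (z), about 0.3 kg; origin at the centre of its underside, z up out of its lid, front face at +x. Starts lying on the sloping stand, long side up the slope, front end against the lip, with gaps of about 40 mm or more to its neighbours; which of the three places it has varies
- mug: white mug, 80 mm across, 90 mm high, loose on the counter beyond the work; origin at the centre of its underside; leave alone
- remote: grey remote control lying loose, 45 (x) x 160 (y) x 18 mm; origin at the centre of its underside; leave alone
- disc_cases: loose pile of three disc cases, 125 (x) x 142 (y) x 31 mm, a single rigid body; origin at the centre of its underside; leave alone
Mind the look-alikes: they are no part of the job. What is shaped like the unit_thin but brown or turquoise is not meant.

How it is judged (in metres and radians):
On the way, in this order (a step that is already met when the one before it is completed fails the run):
1. the top plate is pressed flat (value of joint top_plate below 0.02 rad), for 0.2 s.
2. the thickest unit stands squarely on the flat plate, let go (value of joint top_plate below 0.02 rad and horizontal distance between unit_thick and plate_mid below 0.01 m and z of unit_thick in the frame of plate_mid between -0.004 and 0.004 m and angle between the x axis of unit_thick and the x axis of plate_mid, either way round below 0.1 rad and angle between unit_thick's own z axis and vertical below 0.05 rad and contact force between the fingers and unit_thick below 0.1 N), for 0.2 s.
3. the middle unit stands squarely on the thickest, let go (horizontal distance between unit_mid and unit_thick below 0.01 m and z of unit_mid in the frame of unit_thick between 0.056 and 0.064 m and angle between the x axis of unit_mid and the x axis of unit_thick, either way round below 0.1 rad and angle between unit_mid's own z axis and vertical below 0.05 rad and contact force between the fingers and unit_mid below 0.1 N), for 0.2 s.
4. the thinnest unit stands squarely on the middle one, let go (horizontal distance between unit_thin and unit_mid below 0.01 m and z of unit_thin in the frame of unit_mid between 0.041 and 0.049 m and angle between the x axis of unit_thin and the x axis of unit_mid, either way round below 0.1 rad and angle between unit_thin's own z axis and vertical below 0.05 rad and contact force between the fingers and unit_thin below 0.1 N), for 0.2 s.
At the end, for the whole second after the job is handed in: Plate flat (0.02 rad); thickest unit on it, then middle, then thinnest, each resting on the one below (height within 4 mm), centred within 10 mm, in line within 0.1 rad (either end forward), upright within 0.05 rad, not touched by the fingers, slower than 0.02 m/s (all of step 2 and all of step 3 and all of step 4 and linear speed of each of unit_thick, unit_mid, unit_thin below 0.02 m/s).
It fails at once if the mug is moved more than 30 mm (distance of mug from where it was at the start of the episode above 0.03 m).
It fails at once if the remote control is moved more than 30 mm (distance of remote from where it was at the start of the episode above 0.03 m).
It fails at once if the disc cases are moved more than 30 mm (distance of disc_cases from where it was at the start of the episode above 0.03 m).
It fails at once if a unit falls or is slammed onto its place (over 0.5 m/s just above it) ((horizontal distance between unit_thick and plate_mid below 0.02 m and z of unit_thick in the frame of plate_mid below 0.06 m and linear speed of unit_thick above 0.5 m/s) or (horizontal distance between unit_mid and unit_thick below 0.02 m and z of unit_mid in the frame of unit_thick below 0.12 m and linear speed of unit_mid above 0.5 m/s) or (horizontal distance between unit_thin and unit_mid below 0.02 m and z of unit_thin in the frame of unit_mid below 0.105 m and linear speed of unit_thin above 0.5 m/s)).
It also fails if it takes over 72 s, if anything falls off the work surface, if the arm or the gripper's body presses on something with over 40 N, if the wrist force passes 120 N, or if a joint passes its speed limit or range.

## Robot

A 7-joint arm with a two-finger parallel gripper is mounted at the origin on the work surface. World frame = base frame: x ahead of the robot, y to its left, z up, the work surface at z = 0. Lengths are in m, angles in degrees, forces in N, time in s.
With the tool pointing down it reaches from about 0.425 to 0.975 m from the base axis. Payload 16.7 kg.
Tool frame: the origin (TCP) lies at the very end of the fingers, on their centre line; the grasp point (between the pads) lies 19 mm behind it; z points along the fingers, y is the direction in which the jaws open and shut (so a half turn about z gives the same grasp; the last joint's range is limited). The gripper opens to 85 mm and grips with 20 to 120 N. Pads are 22 mm wide; open, the fingers measure 114 mm over their backs; the gripper's body (76 mm by 85 mm) begins 54 mm behind the grasp point. The pads swing forward as they close: fully open they stand 13 mm farther back than shut.
Start: joints at [56.236, 24.414, 4.234, 92.017, -1.954, 63.644, -3.845], TCP at [0.287, -0.611, 0.231] pointing down, gripper open.
Joint ranges: [-163.25, 163.25], [-28.42, 122.38], [-70.27, 78.77], [12.13, 141.07], [-58.53, 238.53], [9.26, 117.41], [-156.51, 156.51]. Speed limits (degrees/s): [108.29, 108.29, 136.94, 136.94, 172.46, 172.46, 172.46].

## Interface

Orientations are given as [roll, pitch, yaw] about the fixed x, y, z axes, in that order (R = Rz(yaw) Ry(pitch) Rx(roll)).
In Python, from station import r, viewer, workorder gives the robot as it stands.
- The arm moves only by the tool servo_tool, never from a script. Its argument "series" is a list of rows, each a list of 6 numbers: the shift along the tool's x, y, z in units of 30 mm (1.0 is 30 mm), then the turn, a rotation vector about the tool's x, y, z in units of 6 degrees (1.0 is 6 degrees). A call has 1 to 12 rows; each row shifts and turns the commanded pose from where the row before left it, along the tool's axes as they then stand; what a row does not reach is not made up. A row lasts 1/12 s, in which the tool goes at most 41.7 mm and 7.16 degrees, less where a joint would pass 70% of its speed; a pose out of reach is approached as far as the arm can. A call is refused whole if a number of a shift passes 1 or a number of a turn 1, either way. A call with a gripper value outside its range is refused whole. "jaw" is the opening, from -1 (shut) to 1 (fully open), so that 0 is half open, set as the call begins (left out, the last holds). The fingers move at their own pace and stop on an object; "grip_force" is the grip in N (left out, the last holds). Time passes only in rows, so rows that do not move let the fingers close. It gives the time, the measured TCP pose, the force and the opening at its end, in the units of the state.
- r.get_obs(): the state, without advancing time (a new reading comes with each control period).
- viewer.capture(name): name is "scene" or "top" or "wrist"; returns a dict with "color" (400x640x3 uint8, red, green, blue), "fx", "fy", "cx", "cy" (pixels), "T" (4x4, takes a point from camera to world coordinates); the wrist camera has in their place "hand_eye" (4x4, takes a point from camera to tool coordinates, whose origin is the TCP and whose axes are the flange's). Camera axes: x right, y down, z forward; pixel columns grow to the right and rows downward; lengths in m; the calibration is good to about 2 mm. The wrist camera is an equidistant fisheye: a pixel r from the principal point sees the ray r / f radians off the axis. A picture is of the moment at which its call begins: read the wrist's pose just before it. There is no depth.
- workorder.close_job(): hands the job in, once; it reports no verdict.
The state is a dict: "clock": time; "joint_pos": joint angles; "joint_velocities": joint speeds; "tau": joint torques, N m; "ee_pos": TCP position; "eef_rot": TCP orientation; "force": force on the tool from outside, world axes, zero at the start; "torque": the same for the moment, N m; "opening": finger opening in m.
Only numpy, scipy, OpenCV 4.12 (cv2) and the standard library are available. Lean on these libraries where they do the work, as an engineer would, in place of code of your own. Each camera call takes 0.05 s, during which the arm holds its last target. There are 200 camera calls.

## Working session

There is one attempt and no reset: what is moved stays moved. The work goes in short steps, Python scripts to look and compute and a tool call to move; the robot and the scene stay as the last step left them, time stands still between calls to the robot, and variables do not carry over. Pictures are saved under pics/ and viewed, about 8 in all and at most 12, crops included, and the job is handed in when it is done.

Besides the shell and the picture viewer there is one more tool, called as name([rows], argument=value, ...), one row to a line, values as JSON. servo_tool: Moves the arm, as the interface text tells. Its arguments: {"type":"object","properties":{"series":{"type":"array"},"jaw":{"type":"number"},"grip_force":{"type":"number"}},"required":["series"]}

```bash
mkdir -p pics; ls; python3 - <<'E'
from station import r, viewer
import cv2,pickle
print(r.get_obs())
d={}
for n in("scene","top"):
    c=viewer.capture(n); d[n]=c
    cv2.imwrite(f"pics/{n}0.png",c["color"][:,:,::-1])
    print(n,c["fx"],c["fy"],c["cx"],c["cy"],c["T"])
pickle.dump(d,open("d0.pkl","wb"))
E
```

```text
pics
{'clock': 0.0, 'joint_pos': array([56.23706884, 24.44934867,  4.22950092, 92.05128862, -1.95142961,
       63.64380939, -3.84448987]), 'joint_velocities': array([ 0.03872174,  0.00593371,  0.10627324, -0.0337145 , -0.1129438 ,
        0.04093957, -0.02307042]), 'tau': array([-6.39121263e-04, -9.49831510e+01,  3.76084507e+00, -4.63522947e+01,
        1.90408604e-02,  1.01312099e-02,  1.07407486e-04]), 'ee_pos': array([ 0.28718229, -0.61041863,  0.2306205 ]), 'eef_rot': array([-1.79927933e+02,  6.65285154e-03,  2.51982008e+01]), 'force': array([0.05783773, 0.72573758, 0.45125224]), 'torque': array([-0.00912698, -0.0273038 ,  0.04501878]), 'opening': 0.0855194200242737}
scene 390.829871769254 390.829871769254 324.8710304532917 202.85080006175218 [[-0.00300815  0.76520358 -0.64378136  1.22558743]
 [ 0.99984526 -0.00885695 -0.01519934  0.01545379]
 [-0.01733252 -0.64372746 -0.76505852  0.9351416 ]
 [ 0.          0.          0.          1.        ]]
top 385.7967441540522 385.7967441540522 311.6593407096252 199.4566472607842 [[-0.02000712 -0.98107025  0.19261588  0.29638749]
 [-0.99945607  0.01457391 -0.02958329  0.00597615]
 [ 0.02621612 -0.19310299 -0.9808282   1.01641216]
 [ 0.          0.          0.          1.        ]]
```

View pics/scene0.png

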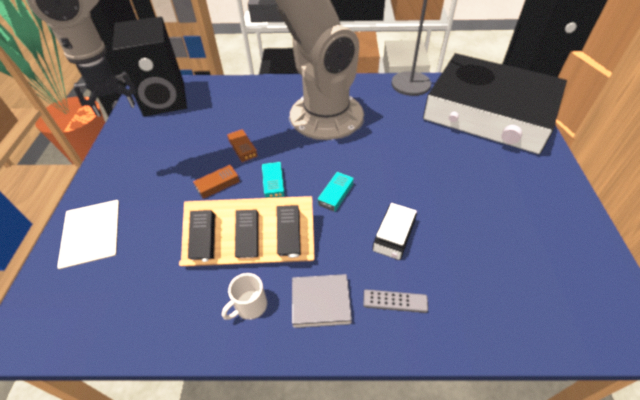

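View pics/top0.png

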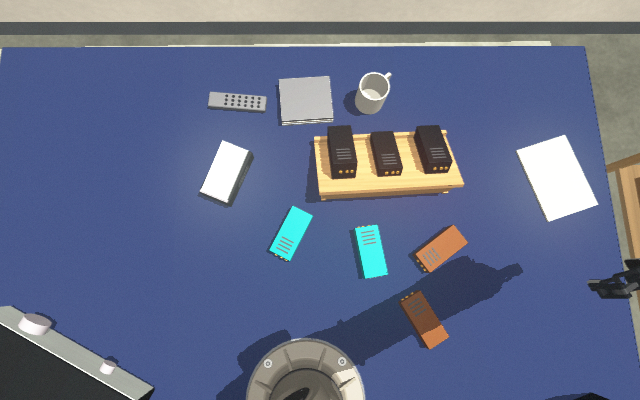

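```bash
python3 - <<'E'
import cv2
def crop(n,x0,y0,x1,y1,s,o):
    im=cv2.imread(f"pics/{n}.png")[y0:y1,x0:x1]
    cv2.imwrite(f"pics/{o}.png",cv2.convertScaleAbs(cv2.resize(im,None,fx=s,fy=s,interpolation=cv2.INTER_CUBIC),alpha=1.6,beta=15))
crop("top0",190,110,470,210,2.85,"topc")
crop("scene0",175,190,425,275,3.2,"scenec")
a=cv2.imread("pics/topc.png");b=cv2.imread("pics/scenec.png")
import numpy as np
w=800;f=lambda i:cv2.copyMakeBorder(i,0,5,0,w-i.shape[1],0)
cv2.imwrite("pics/both.png",np.vstack([f(a),f(b)]));print(a.shape,b.shape)
E
```

```text
(285, 798, 3) (272, 800, 3)
```

View pics/both.png

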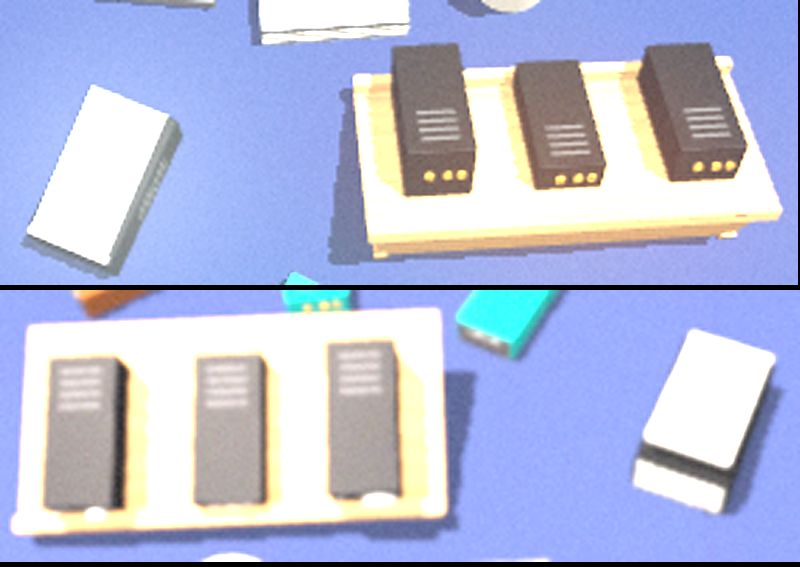

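```bash
cat > fit.py <<'E'
import numpy as np,cv2,pickle,itertools
from scipy.optimize import minimize,least_squares
from scipy.spatial.transform import Rotation as R
D=pickle.load(open("d0.pkl","rb"))
def proj(c,P):
    Ti=np.linalg.inv(c["T"]);p=P@Ti[:3,:3].T+Ti[:3,3]
    return np.c_[c["fx"]*p[:,0]/p[:,2]+c["cx"],c["fy"]*p[:,1]/p[:,2]+c["cy"]]
def box(l,w,h,x0=0,z0=0):
    return np.array([[x0+a*l/2,b*w/2,z0+k*h] for a in(-1,1) for b in(-1,1) for k in(0,1)])
def T(rv,t):
    M=np.eye(4);M[:3,:3]=R.from_euler("xyz",rv).as_matrix();M[:3,3]=t;return M
def ap(M,P): return P@M[:3,:3].T+M[:3,3]
S=25*np.pi/180
def slope(d,e,s=0):
    # unit frame in stand frame: x down the slope to lip
    M=T([0,S,0],[.08,0,.025])
    return M@T([0,0,e],[0,d,0])@T([0,0,0],[-.065-s,0,0])
def sil(c,P,win,k=8):
    x0,y0,x1,y1=win
    h=cv2.convexHull(proj(c,P).astype(np.float32))[:,0]-[x0,y0]+.5
    m=np.zeros(((y1-y0)*4,(x1-x0)*4),np.uint8)
    cv2.fillConvexPoly(m,np.round((h*4-.5)*256).astype(np.int32),255,shift=8)
    return cv2.resize(m,(x1-x0,y1-y0),interpolation=cv2.INTER_AREA)/255.
E
python3 - <<'E'
from fit import *
t=D["top"]["color"];s=D["scene"]["color"]
for n,im,pts in(("top",t,[(342,145),(330,170),(320,185),(345,178),(356,160),(365,140),(385,150),(300,150),(228,170),(250,165)]),("scene",s,[(201,234),(210,260),(214,240),(246,232),(222,235),(290,230),(185,220),(150,220),(398,225),(390,248),(378,238)])):
    print(n,[(p,im[p[1],p[0]].tolist()) for p in pts])
# plate corner fit: front-left.. ; corners plate frame (140 from hinge)
top=np.array([(92,85),(175,118),(107,265),(28,233)])/2.85+[190,110]
sc=np.array([(645,438),(733,468),(775,357),(690,332)]);sc=(sc-[0,290])/3.2+[175,190]
# order: frontL(+y),frontR,rearR,rearL
def pts(p):
    x,y,a,th=p
    C=np.array([[.14,.036,.006],[.14,-.036,.006],[0,-.036,.006],[0,.036,.006]])
    return ap(T([0,0,a],[x,y,0])@T([0,-th,0],[-.07,0,.046]),C)
sc2=np.array([sc[1],sc[0],sc[3],sc[2]])
f=lambda p:np.r_[(proj(D["top"],pts(p))-top).ravel(),(proj(D["scene"],pts(p))-sc2).ravel()]
for a0 in(-.5,0,.5):
    q=least_squares(f,[.7,.2,a0,.12]);print(q.x,q.cost,np.round(q.fun,1))
E
```

```text
top [((342, 145), [68, 61, 57]), ((330, 170), [139, 113, 78]), ((320, 185), [250, 222, 146]), ((345, 178), [129, 103, 81]), ((356, 160), [80, 67, 64]), ((365, 140), [197, 154, 103]), ((385, 150), [77, 62, 58]), ((300, 150), [89, 100, 144]), ((228, 170), [255, 255, 255]), ((250, 165), [86, 92, 108])]
scene [((201, 234), [103, 97, 92]), ((210, 260), [219, 160, 105]), ((214, 240), [108, 79, 56]), ((246, 232), [108, 101, 99]), ((222, 235), [255, 247, 175]), ((290, 230), [102, 96, 90]), ((185, 220), [255, 252, 192]), ((150, 220), [90, 101, 153]), ((398, 225), [255, 255, 255]), ((390, 248), [128, 122, 118]), ((378, 238), [91, 85, 84])]
[ 0.5630991   0.19834163 -0.4047042   0.07631858] 13.760919634769486 [ 0.3  1.2 -3.2 -0.2 -1.2 -1.7  0.6 -1.  -2.  -0.5 -0.3  0.3  0.5 -0.4
 -2.1 -0.9]
[ 0.5630991   0.19834163 -0.40470419  0.07631858] 13.760919634774266 [ 0.3  1.2 -3.2 -0.2 -1.2 -1.7  0.6 -1.  -2.  -0.5 -0.3  0.3  0.5 -0.4
 -2.1 -0.9]
[ 0.56309911  0.19834163 -0.40470429  0.07631883] 13.760919634678036 [ 0.3  1.2 -3.2 -0.2 -1.2 -1.7  0.6 -1.  -2.  -0.5 -0.3  0.3  0.5 -0.4
 -2.1 -0.9]
```

```bash
cat > fit2.py <<'E'
from fit import *
W={"top":(305,110,475,210),"scene":(178,192,325,272)}
PW={"top":(190,130,262,212),"scene":(365,195,425,262)}
def dark(n):
    x0,y0,x1,y1=W[n];im=D[n]["color"][y0:y1,x0:x1].astype(int)
    r,b=im[...,0],im[...,2]
    m=((im.max(2)<125)&(r-b>-12)&(r-b<40)).astype(np.uint8)
    return m
def white(n):
    x0,y0,x1,y1=PW[n];im=D[n]["color"][y0:y1,x0:x1].astype(int)
    return np.clip((im.min(2)-110)/110.,0,1)
E
python3 - <<'E'
from fit2 import *
out=[]
for n in("top","scene"):
    x0,y0,x1,y1=W[n];im=D[n]["color"][y0:y1,x0:x1][:,:,::-1];m=dark(n)
    v=im.copy();v[m>0]=(0,0,255)
    o=np.hstack([cv2.resize(v,None,fx=2.5,fy=2.5,interpolation=0)])
    x0,y0,x1,y1=PW[n];im=D[n]["color"][y0:y1,x0:x1][:,:,::-1];m=(white(n)*255).astype(np.uint8)
    p=np.hstack([cv2.resize(cv2.cvtColor(m,8),None,fx=2.5,fy=2.5,interpolation=0),cv2.resize(im,None,fx=2.5,fy=2.5,interpolation=0)])
    q=np.zeros((260,800,3),np.uint8)
    q[:o.shape[0],:o.shape[1]]=o[:260];q[:p.shape[0],430:430+p.shape[1]]=p[:260];out.append(q)
cv2.imwrite("pics/m.png",np.vstack(out))
E
```

```text
(no output)
```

View pics/m.png

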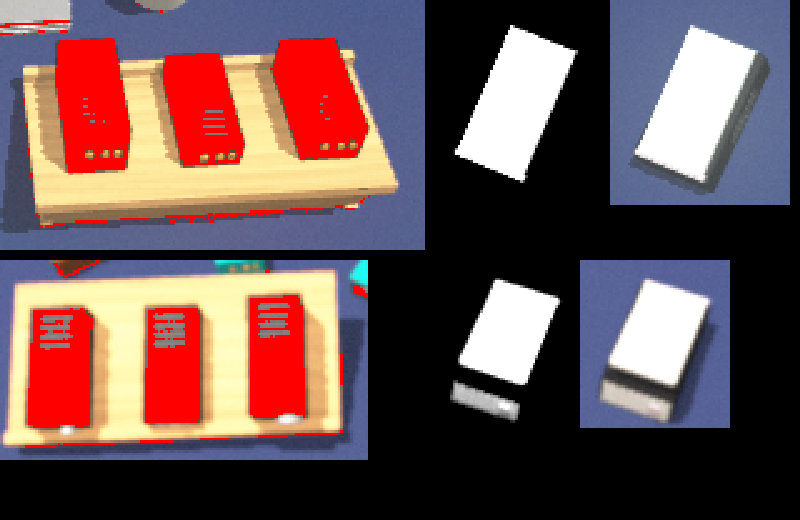

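```bash
cat >> fit2.py <<'E'
def comps(n):
    m=cv2.morphologyEx(dark(n),cv2.MORPH_OPEN,np.ones((3,3),np.uint8))
    k,l,st,ce=cv2.connectedComponentsWithStats(m)
    ids=sorted(range(1,k),key=lambda i:-st[i,4])[:3]
    ids.sort(key=lambda i:ce[i,0]*(1 if n=="scene" else -1))   # by world y ascending
    o=[]
    for i in ids:
        z=np.zeros(m.shape,np.uint8)
        cs,_=cv2.findContours((l==i).astype(np.uint8),0,1)
        cv2.fillConvexPoly(z,cv2.convexHull(np.vstack(cs)),1);o.append(z.astype(float))
    return o
E
cat > run.py <<'E'
from fit2 import *
C={n:comps(n) for n in W}
def cost(p,hs,full=False):
    M=T([0,0,p[2]],[p[0],p[1],0]);c=[]
    for i in range(3):
        U=M@slope(p[3+2*i],p[4+2*i])
        for n in W: c.append(np.abs(sil(D[n],ap(U,box(.13,.06,hs[i])),W[n])-C[n][i]).sum())
    return c if full else sum(c)
best=None
x0=[.72,-.12,0,-.116,0,0,0,.116,0]
for hs in itertools.permutations([.06,.045,.032]):
    p=np.array(x0,float)
    for k in range(3):
        sx=np.vstack([p]+[p+np.eye(9)[j]*[.02,.02,.03,.008,.02,.008,.02,.008,.02][j]/(k+1) for j in range(9)])
        q=minimize(cost,p,args=(hs,),method="Nelder-Mead",options=dict(initial_simplex=sx,maxfev=1500,xatol=1e-5,fatol=.01));p=q.x
    print(hs,round(q.fun,1),np.round(p,4))
    if best is None or q.fun<best[0]: best=(q.fun,hs,p)
_,hs,p=best;print(np.round(cost(p,hs,True),1))
M=T([0,0,p[2]],[p[0],p[1],0])
res={"hs":hs,"U":[M@slope(p[3+2*i],p[4+2*i]) for i in range(3)]}
def pc(p):
    x,y,a,th=p;c=0
    P=ap(T([0,0,a],[x,y,0])@T([0,-th,0],[-.07,0,.046]),np.array([[.14,.036,.006],[.14,-.036,.006],[0,-.036,.006],[0,.036,.006]]))
    for n in PW:
        m=white(n).copy()
        k,l,st,_=cv2.connectedComponentsWithStats((m>.3).astype(np.uint8));b=1+np.argmax(st[1:,4]);m[l!=b]=0
        c+=np.abs(sil(D[n],P,PW[n])-m).sum()
    return c
q=np.array([.563,.198,-.4,.1])
for k in range(3):
    o=minimize(pc,q,method="Nelder-Mead",options=dict(initial_simplex=np.vstack([q]+[q+np.eye(4)[j]*[.01,.01,.04,.05][j] for j in range(4)]),xatol=1e-5,fatol=.01));q=o.x
print("plate",np.round(q,4),o.fun)
res["plate"]=q;pickle.dump(res,open("res.pkl","wb"))
for h,U in zip(hs,res["U"]): print(h,"lid centre",np.round(ap(U,np.array([[0,0,h]])),4),"x axis",np.round(U[:3,0],3))
E
python3 run.py
```

```text
(0.06, 0.045, 0.032) 6973.0 [ 0.7817 -0.1024 -0.0152 -0.1036 -0.0057 -0.0018 -0.0179  0.1083 -0.021 ]
(0.06, 0.032, 0.045) 6973.0 [ 0.7817 -0.1024 -0.0152 -0.1036 -0.0057 -0.0018 -0.0179  0.1083 -0.021 ]
(0.045, 0.06, 0.032) 6973.0 [ 0.7817 -0.1024 -0.0152 -0.1178 -0.0057  0.0124 -0.0179  0.1083 -0.021 ]
(0.045, 0.032, 0.06) 6973.0 [ 0.7817 -0.1024 -0.0152 -0.1036 -0.0057 -0.0018 -0.0179  0.1083 -0.021 ]
(0.032, 0.06, 0.045) 6973.0 [ 0.7817 -0.1024 -0.0152 -0.1178 -0.0057  0.0124 -0.0179  0.1083 -0.021 ]
(0.032, 0.045, 0.06) 6973.0 [ 0.7817 -0.1024 -0.0152 -0.1178 -0.0057  0.0124 -0.0179  0.1083 -0.021 ]
[1374. 1163. 1118.  878. 1397. 1043.]
plate [ 0.5638  0.1992 -0.4066  0.0917] 138.01354723707664
0.06 lid centre [[ 0.8265 -0.2064  0.1068]] x axis [ 0.906 -0.02  -0.423]
0.045 lid centre [[ 0.8218 -0.1036  0.0932]] x axis [ 0.906 -0.032 -0.423]
0.032 lid centre [[0.818  0.0068 0.0815]] x axis [ 0.906 -0.035 -0.423]
```

```bash
sed -i 's/^x0=.*/x0=[.57,-.19,0,-.116,0,0,0,.116,0]/' run.py; python3 run.py
```

```text
(0.06, 0.045, 0.032) 1730.1 [ 0.5733 -0.2139  0.0182 -0.1175  0.0109  0.0013  0.0019  0.1138  0.0114]
(0.06, 0.032, 0.045) 1393.9 [ 0.575  -0.2135  0.0307 -0.1198  0.0006 -0.0009  0.0142  0.1136  0.0105]
(0.045, 0.06, 0.032) 1663.6 [ 0.5762 -0.2168  0.0427 -0.1191  0.0036  0.0039 -0.0032  0.1161  0.0122]
(0.045, 0.032, 0.06) 1005.8 [ 0.5757 -0.2132  0.0463 -0.1236 -0.0089 -0.0012  0.0254  0.1128 -0.0033]
(0.032, 0.06, 0.045) 1508.0 [ 5.767e-01 -2.135e-01  5.490e-02 -1.252e-01  5.000e-04  1.800e-03
  5.300e-03  1.126e-01  6.300e-03]
(0.032, 0.045, 0.06) 1173.5 [ 0.5763 -0.2156  0.0544 -0.1228  0.0044  0.0038  0.0058  0.1144 -0.0083]
[ 84.2 216.9 118.9 322.7  51.8 211.5]
plate [ 0.5638  0.1992 -0.4066  0.0917] 138.01354723707664
0.045 lid centre [[ 0.6214 -0.3342  0.0933]] x axis [ 0.906  0.033 -0.423]
0.032 lid centre [[ 0.6104 -0.2144  0.0815]] x axis [ 0.904  0.067 -0.422]
0.06 lid centre [[ 0.6168 -0.0981  0.1068]] x axis [ 0.905  0.039 -0.423]
```

```bash
cat > ov.py <<'E'
from fit2 import *
res=pickle.load(open("res.pkl","rb"));rows=[]
E_=[(0,1),(0,2),(0,4),(3,1),(3,2),(3,7),(5,1),(5,4),(5,7),(6,2),(6,4),(6,7)]
for n in W:
    x0,y0,x1,y1=W[n];im=cv2.resize(np.ascontiguousarray(D[n]["color"][y0:y1,x0:x1][:,:,::-1]),None,fx=4,fy=4)
    for c in comps(n):
        cs,_=cv2.findContours(cv2.resize(c.astype(np.uint8),None,fx=4,fy=4,interpolation=0),0,1);cv2.drawContours(im,cs,-1,(0,0,255),1)
    for h,U in zip(res["hs"],res["U"]):
        q=((proj(D[n],ap(U,box(.13,.06,h)))-[x0,y0]+.5)*4).astype(int)
        for a,b in E_: cv2.line(im,tuple(map(int,q[a])),tuple(map(int,q[b])),(0,255,0),1)
    rows.append(im[:290] if n=="top" else im[:310])
    rows[-1]=cv2.copyMakeBorder(rows[-1],0,0,0,700-im.shape[1],0)
cv2.imwrite("pics/ov.png",np.vstack(rows))
E
python3 ov.py
```

```text
(no output)
```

View pics/ov.png

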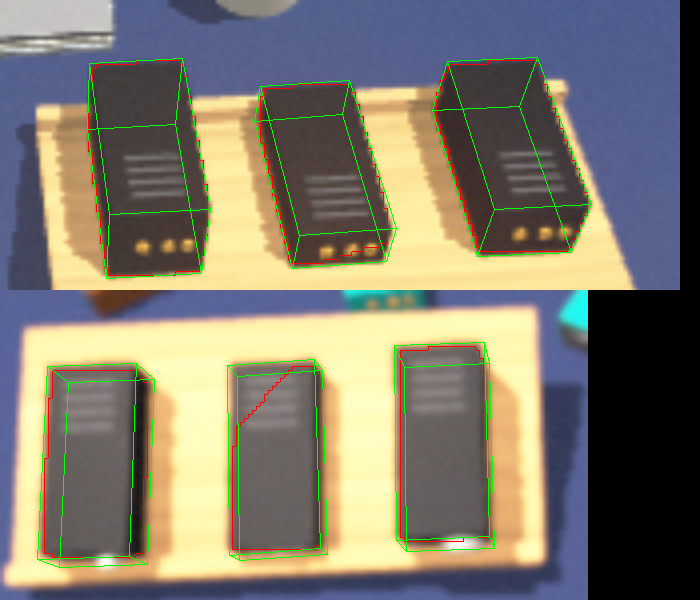

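```bash
sed -i 's/im.max(2)<125/im.max(2)<140/; s/    m=cv2.morphologyEx(dark(n),/    m=cv2.morphologyEx(cv2.morphologyEx(dark(n),cv2.MORPH_CLOSE,np.ones((3,5),np.uint8)),/' fit2.py
sed -i 's/^x0=.*/x0=[.5757,-.213,.04,-.1236,0,0,0.02,.113,0]/; s/in itertools.*:/in [(.045,.032,.06),(.032,.045,.06)]:/' run.py; python3 run.py; cat > ik.py <<'E'
E
rm ik.py
```

```text
(0.045, 0.032, 0.06) 802.1 [ 0.5753 -0.2143  0.043  -0.1221  0.0013 -0.0012  0.0059  0.1142  0.0053]
(0.032, 0.045, 0.06) 1021.8 [ 0.5757 -0.2141  0.0488 -0.1243  0.0081  0.0016  0.0178  0.1135 -0.0028]
[ 68.5 200.4  68.1 199.7  54.9 210.4]
plate [ 0.5638  0.1992 -0.4066  0.0917] 138.01354723707664
0.045 lid centre [[ 0.6207 -0.3347  0.0933]] x axis [ 0.905  0.04  -0.423]
0.032 lid centre [[ 0.61   -0.2144  0.0815]] x axis [ 0.905  0.045 -0.423]
0.06 lid centre [[ 0.6168 -0.0986  0.1068]] x axis [ 0.905  0.044 -0.423]
```

```bash
cat > plan.py <<'E'
from fit import *
import sys
from station import r
res=pickle.load(open("res.pkl","rb"))
U=dict(zip(("mid","thin","thick"),res["U"]));H=dict(mid=.045,thin=.032,thick=.06);B=dict(mid=.007,thin=-.001,thick=.015)
FL=np.diag([1.,-1,-1,1])
def cur():
    o=r.get_obs();return T(np.radians(o["eef_rot"]),o["ee_pos"])
def P(x,y,z,yaw): return T([0,0,np.radians(yaw)],[x,y,z])@FL
def grasp(n,up=0,M=None): return (U[n] if M is None else M)@T([0,0,0],[0,0,B[n]+up])@FL
def rows(A,Bm,smax=1.,tmax=.9,name=""):
    dp=np.linalg.norm(Bm[:3,3]-A[:3,3])/.03;dr=np.linalg.norm(R.from_matrix(A[:3,:3].T@Bm[:3,:3]).as_rotvec(degrees=True))/6
    N=max(1,int(np.ceil(max(dp/smax,dr/tmax))));rv=R.from_matrix(A[:3,:3].T@Bm[:3,:3]).as_rotvec();C=A.copy();out=[]
    for k in range(1,N+1):
        G=np.eye(4);G[:3,:3]=A[:3,:3]@R.from_rotvec(rv*k/N).as_matrix();G[:3,3]=A[:3,3]+(Bm[:3,3]-A[:3,3])*k/N
        X=np.linalg.inv(C)@G;v=np.round(np.r_[X[:3,3]/.03,R.from_matrix(X[:3,:3]).as_rotvec(degrees=True)/6],2)+0.
        out.append(v.tolist())
        S=np.eye(4);S[:3,3]=v[:3]*.03;S[:3,:3]=R.from_rotvec(v[3:]*6,degrees=True).as_matrix();C=C@S
    print(name,N)
    for i in range(0,N,12): print(str(out[i:i+12]).replace(" ",""))
    return C
E
python3 - <<'E'
from plan import *
A=cur()
a=rows(A,P(.6143,.1775,.11,-10),name="over plate")
b=rows(a,P(.6143,.1775,.066,-10),name="near",smax=.5)
E
```

```text
over plate 29
[[0.73,-0.66,0.14,0.0,0.0,0.2],[0.71,-0.67,0.14,0.0,0.0,0.2],[0.7,-0.69,0.14,0.0,0.0,0.21],[0.68,-0.71,0.14,0.0,0.0,0.2],[0.66,-0.72,0.14,0.0,0.0,0.2],[0.66,-0.73,0.14,0.0,0.0,0.2],[0.63,-0.74,0.14,0.0,0.0,0.21],[0.62,-0.76,0.14,0.0,0.0,0.2],[0.61,-0.78,0.13,0.0,0.0,0.2],[0.59,-0.78,0.14,0.0,0.0,0.2],[0.57,-0.8,0.14,0.0,0.0,0.21],[0.55,-0.81,0.14,0.0,0.0,0.2]]
[[0.54,-0.82,0.14,0.0,0.0,0.2],[0.52,-0.83,0.14,0.0,0.0,0.2],[0.5,-0.84,0.14,0.0,0.0,0.2],[0.48,-0.85,0.14,-0.01,0.0,0.21],[0.47,-0.87,0.14,0.0,0.0,0.2],[0.44,-0.87,0.14,0.0,0.0,0.2],[0.43,-0.88,0.14,0.0,0.0,0.2],[0.41,-0.89,0.13,0.0,0.0,0.21],[0.39,-0.9,0.14,0.0,0.0,0.2],[0.37,-0.91,0.14,0.0,0.0,0.2],[0.35,-0.92,0.14,0.0,0.0,0.2],[0.34,-0.92,0.14,0.0,0.0,0.2]]
[[0.31,-0.93,0.14,0.0,0.0,0.21],[0.29,-0.93,0.14,0.0,0.0,0.2],[0.28,-0.95,0.13,0.0,0.0,0.2],[0.25,-0.94,0.14,0.0,0.0,0.2],[0.23,-0.96,0.14,0.0,0.0,0.21]]
near 3
[[0.0,0.0,0.49,0.0,0.0,0.0],[0.0,0.0,0.49,0.0,0.0,0.0],[0.01,0.0,0.49,0.0,0.0,0.0]]
```

```bash
cat >> plan.py <<'E'
def lin(A,Bm,smax=1.,name=""):
    "rotate in place, then shift: prints count and constant rows"
    C=A.copy();rv=R.from_matrix(A[:3,:3].T@Bm[:3,:3]).as_rotvec(degrees=True)/6
    N=int(np.ceil(np.abs(rv).max()/1.));
    if N:
        v=np.round(rv/N,2)+0.;print(name,"turn",N,v.tolist());C[:3,:3]=C[:3,:3]@R.from_rotvec(v*6*N,degrees=True).as_matrix()
    d=C[:3,:3].T@(Bm[:3,3]-C[:3,3])/.03;N=max(1,int(np.ceil(np.abs(d).max()/smax)));v=np.round(d/N,2)+0.
    print(name,"shift",N,v.tolist());C[:3,3]+=C[:3,:3]@(v*.03*N);return C
E
python3 - <<'E'
from plan import *
A=cur();y=25.2
a=lin(A,P(.6143,.1775,.231,y),name="over plate",smax=.75)
b=lin(a,P(.6143,.1775,.07,y),name="down")
E
```

```text
over plate turn 1 [-0.01, 0.0, 0.0]
over plate shift 29 [0.73, -0.66, 0.0]
down turn 1 [0.0, 0.0, 0.0]
down shift 6 [-0.02, 0.0, 0.89]
```

servo_tool([
  [0.73,-0.66,0,0,0,0],
  [0.73,-0.66,0,0,0,0],
  [0.73,-0.66,0,0,0,0],
  [0.73,-0.66,0,0,0,0],
  [0.73,-0.66,0,0,0,0],
  [0.73,-0.66,0,0,0,0],
  [0.73,-0.66,0,0,0,0],
  [0.73,-0.66,0,0,0,0],
  [0.73,-0.66,0,0,0,0],
  [0.73,-0.66,0,0,0,0],
  [0.73,-0.66,0,0,0,0],
  [0.73,-0.66,0,0,0,0],
], jaw=-1, grip_force=60)

```text
clock: 1.1
ee_pos: [0.4241, -0.2824, 0.2312]
eef_rot: [-180.0, 0.0, 25.2]
force: [0.0, -0.7, 0.1]
opening: 0.0003
```

servo_tool([
  [0.73,-0.66,0,0,0,0],
  [0.73,-0.66,0,0,0,0],
  [0.73,-0.66,0,0,0,0],
  [0.73,-0.66,0,0,0,0],
  [0.73,-0.66,0,0,0,0],
  [0.73,-0.66,0,0,0,0],
  [0.73,-0.66,0,0,0,0],
  [0.73,-0.66,0,0,0,0],
  [0.73,-0.66,0,0,0,0],
  [0.73,-0.66,0,0,0,0],
  [0.73,-0.66,0,0,0,0],
  [0.73,-0.66,0,0,0,0],
])

```text
clock: 2.1
ee_pos: [0.5608, 0.0443, 0.2311]
eef_rot: [-180.0, 0.0, 25.2]
force: [-0.0, -0.3, -0.0]
opening: 0.0003
```

servo_tool([
  [0.73,-0.66,0,0,0,0],
  [0.73,-0.66,0,0,0,0],
  [0.73,-0.66,0,0,0,0],
  [0.73,-0.66,0,0,0,0],
  [0.73,-0.66,0,0,0,0],
  [0,0,0.89,0,0,0],
  [0,0,0.89,0,0,0],
  [0,0,0.89,0,0,0],
  [0,0,0.89,0,0,0],
  [0,0,0,0,0,0],
  [0,0,0,0,0,0],
])

```text
clock: 3.02
ee_pos: [0.6168, 0.179, 0.1237]
eef_rot: [-180.0, 0.2, 25.2]
force: [-0.6, -0.2, 0.7]
opening: 0.0001
```

servo_tool([
  [0,0,0.6,0,0,0],
  [0,0,0.6,0,0,0],
  [0,0,0.6,0,0,0],
  [0,0,0.1,0,0,0],
  [0,0,0.1,0,0,0],
  [0,0,0.1,0,0,0],
  [0,0,0.1,0,0,0],
  [0,0,0,0,0,0],
])

```text
clock: 3.68
ee_pos: [0.6187, 0.1791, 0.0602]
eef_rot: [180.0, -0.1, 25.2]
force: [0.2, -0.8, 2.0]
opening: 0.0002
```

servo_tool([
  [0,0,0.08,0,0,0],
  [0,0,0.08,0,0,0],
  [0,0,0.08,0,0,0],
  [0,0,0,0,0,0],
  [0,0,0,0,0,0],
])

```text
clock: 4.1
ee_pos: [0.6185, 0.1794, 0.0525]
eef_rot: [180.0, -0.1, 25.2]
force: [4.1, -0.7, 3.9]
opening: 0.0002
```

servo_tool([
  [0,0,0.04,0,0,0],
  [0,0,0.04,0,0,0],
  [0,0,0.02,0,0,0],
  [0,0,0,0,0,0],
  [0,0,0,0,0,0],
])

```text
clock: 4.52
ee_pos: [0.6187, 0.1795, 0.0515]
eef_rot: [179.9, -0.1, 25.2]
force: [-8.7, -5.8, 38.6]
opening: 0.0001
```

```bash
python3 - <<'E'
from plan import *
A=cur();G=grasp("thick",.08);print(G[:3,3])
a=lin(A,A@T([0,0,0],[0,0,-.15]),name="up")
b=lin(a,G,name="over thick")
c=lin(b,grasp("thick"),name="in",smax=.5)
E
```

```text
[ 0.63161499 -0.09794698  0.13856904]
up shift 6 [0.0, 0.0, -0.83]
over thick turn 5 [0.17, -0.83, 0.74]
over thick shift 10 [0.09, 0.93, 0.19]
in turn 1 [-0.01, 0.02, -0.02]
in shift 6 [0.0, -0.01, 0.44]
```

servo_tool([
  [0,0,-0.83,0,0,0],
  [0,0,-0.83,0,0,0],
  [0,0,-0.83,0,0,0],
  [0,0,-0.83,0,0,0],
  [0,0,-0.83,0,0,0],
  [0,0,-0.83,0,0,0],
  [0,0,0,0.17,-0.83,0.74],
  [0,0,0,0.17,-0.83,0.74],
  [0,0,0,0.17,-0.83,0.74],
  [0,0,0,0.17,-0.83,0.74],
  [0,0,0,0.17,-0.83,0.74],
], jaw=1)

```text
clock: 5.43
ee_pos: [0.6173, 0.1802, 0.1987]
eef_rot: [-179.9, 25.5, 2.5]
force: [-0.0, -0.5, 0.7]
opening: 0.0848
```

servo_tool([
  [0.09,0.93,0.19,0,0,0],
  [0.09,0.93,0.19,0,0,0],
  [0.09,0.93,0.19,0,0,0],
  [0.09,0.93,0.19,0,0,0],
  [0.09,0.93,0.19,0,0,0],
  [0.09,0.93,0.19,0,0,0],
  [0.09,0.93,0.19,0,0,0],
  [0.09,0.93,0.19,0,0,0],
  [0.09,0.93,0.19,0,0,0],
  [0.09,0.93,0.19,0,0,0],
  [0,0,0,0,0,0],
  [0,0,0,0,0,0],
])

```text
clock: 6.43
ee_pos: [0.6297, -0.101, 0.1337]
eef_rot: [-179.9, 25.3, 2.5]
force: [-0.3, 1.5, -1.0]
opening: 0.0855
```

```bash
python3 - <<'E'
from plan import *
from station import viewer
A=cur();print(r.get_obs()["joint_pos"].round(0))
c=viewer.capture("wrist");cv2.imwrite("pics/w1.png",c["color"][:,:,::-1])
c.pop("color");print(c)
lin(A,grasp("thick"),name="in",smax=.5)
E
```

```text
[  9.  41. -11.  81.   8.  84. -91.]
{'fx': 309.70691628693146, 'fy': 309.70691628693146, 'cx': 317.93394650206955, 'cy': 198.29757775897545, 'hand_eye': array([[ 4.43143100e-05, -9.60740150e-01, -2.77449747e-01,
         7.07948963e-02],
       [ 9.99999071e-01,  4.20596713e-04, -1.29670286e-03,
        -1.27118169e-03],
       [ 1.36248895e-03, -2.77449432e-01,  9.60739276e-01,
        -1.43073129e-01],
       [ 0.00000000e+00,  0.00000000e+00,  0.00000000e+00,
         1.00000000e+00]])}
in turn 1 [-0.02, 0.05, -0.05]
in shift 5 [0.0, -0.02, 0.5]
```

View pics/w1.png

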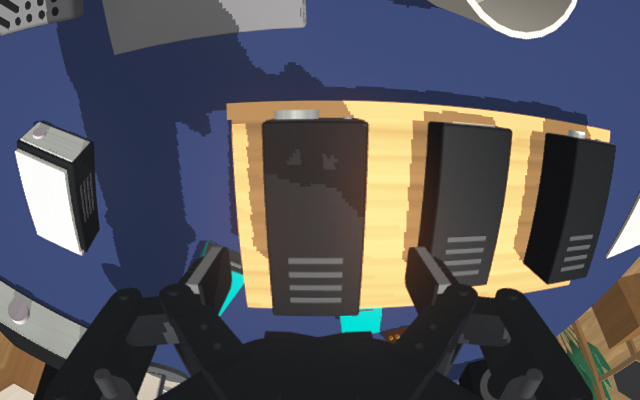

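servo_tool([
  [0,0,0,0,0.05,-0.05],
  [0,-0.02,0.5,0,0,0],
  [0,-0.02,0.5,0,0,0],
  [0,-0.02,0.5,0,0,0],
  [0,-0.02,0.5,0,0,0],
  [0,-0.02,0.5,0,0,0],
  [0,0,0,0,0,0],
  [0,0,0,0,0,0],
])

```text
clock: 7.15
ee_pos: [0.5985, -0.0964, 0.0663]
eef_rot: [-179.7, 25.0, 3.1]
force: [-0.0, -0.2, 0.2]
opening: 0.0852
```

servo_tool([
  [0,0,0,0,0,0],
  [0,0,0,0,0,0],
  [0,0,0,0,0,0],
  [0,0,0,0,0,0],
  [0,0,0,0,0,0],
  [0,0,0,0,0,0],
], jaw=-1)

```text
clock: 7.65
ee_pos: [0.5998, -0.098, 0.0674]
eef_rot: [-179.8, 24.8, 3.0]
force: [2.3, -1.8, 5.4]
opening: 0.0593
```

```bash
python3 - <<'E'
from plan import *
A=cur();print((np.linalg.inv(U["thick"])@A).round(4))
pickle.dump(A,open("A_thick.pkl","wb"))
x,y,a,_=res["plate"]
# rotate to level, hold the unit bottom: relative tool->unit kept from here
REL=np.linalg.inv(A)@U["thick"]
b=lin(A,A@T([0,0,0],[0,0,-.12]),name="up")
tgt=lambda z:T([0,0,a],[x,y,z])@np.linalg.inv(REL)
print("target",tgt(.052)[:3,3])
c=lin(b,tgt(.13),name="over")
d=lin(c,tgt(.06),name="down",smax=.4)
E
```

```text
[[ 1.00e+00  2.70e-03  3.30e-03  1.30e-03]
 [ 2.70e-03 -1.00e+00  5.00e-04  1.40e-03]
 [ 3.30e-03 -5.00e-04 -1.00e+00  1.71e-02]
 [ 0.00e+00  0.00e+00  0.00e+00  1.00e+00]]
up shift 4 [0.0, 0.0, -1.0]
target [0.56548183 0.19996972 0.06908846]
over turn 5 [0.18, 0.82, 0.85]
over shift 8 [-0.81, -1.0, 0.12]
down turn 1 [0.0, 0.01, 0.02]
down shift 6 [0.0, 0.0, 0.39]
```

servo_tool([
  [0,0,-0.5,0,0,0],
  [0,0,-0.7,0,0,0],
  [0,0,-0.9,0,0,0],
  [0,0,-0.9,0,0,0],
  [0,0,-0.9,0,0,0],
  [0,0,-0.1,0,0,0],
  [0,0,0,0.18,0.82,0.85],
  [0,0,0,0.18,0.82,0.85],
  [0,0,0,0.18,0.82,0.85],
  [0,0,0,0.18,0.82,0.85],
  [0,0,0,0.18,0.82,0.85],
])

```text
clock: 8.57
ee_pos: [0.6485, -0.0963, 0.1745]
eef_rot: [-179.9, -0.2, -23.3]
force: [0.6, 0.7, -7.0]
opening: 0.0594
```

servo_tool([
  [-0.6,-0.7,0,0,0,0],
  [-0.6,-0.7,0,0,0,0],
  [-0.6,-0.7,0,0,0,0],
  [-0.6,-0.7,0,0,0,0],
  [-0.6,-0.7,0,0,0,0],
  [-0.6,-0.7,0,0,0,0],
  [-0.6,-0.7,0,0,0,0],
  [-0.6,-0.7,0,0,0,0],
  [-0.6,-0.7,0,0,0,0],
  [-0.6,-0.7,0,0,0,0],
  [-0.48,-1.0,0,0,0,0],
  [0,0,0,0,0,0],
])

```text
clock: 9.57
ee_pos: [0.5615, 0.2085, 0.1746]
eef_rot: [-179.8, 0.1, -22.6]
force: [-1.0, 0.7, -6.9]
opening: 0.0595
```

```bash
cat >> plan.py <<'E'
def place(base,n,gx,gz,z): # base 4x4: centre of supporting face (level), gx,gz: TCP in the unit
    return base@T([0,0,0],[gx,0,gz+z])@FL
E
python3 - <<'E'
from plan import *
from station import viewer
A=cur();print(r.get_obs()["opening"],A[:3,3])
c=viewer.capture("wrist");cv2.imwrite("pics/w2.png",c["color"][:,:,::-1])
x,y,a,_=res["plate"];b=T([0,0,a],[x,y,.052])
p=lin(A,place(b,"thick",.0013,.0171,.03),name="over")
lin(p,place(b,"thick",.0013,.0171,.001),name="down",smax=.2)
E
```

```text
0.059457552015928894 [0.56153545 0.20849579 0.17460972]
over turn 1 [-0.03, 0.02, 0.12]
over shift 3 [0.08, 0.08, 0.84]
down turn 1 [0.0, 0.0, 0.0]
down shift 5 [0.0, 0.0, 0.19]
```

View pics/w2.png

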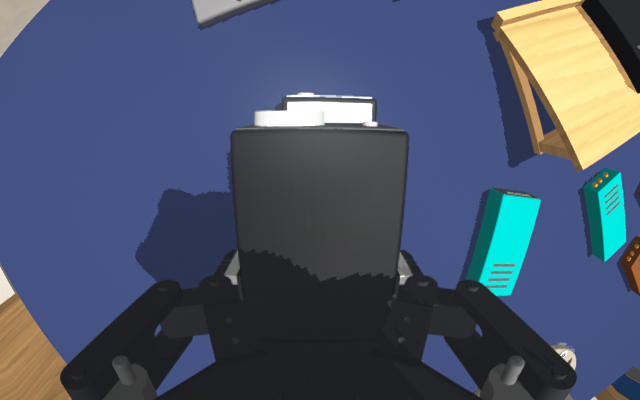

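servo_tool([
  [0,0,0,-0.03,0.02,0.12],
  [0.08,0.08,0.6,0,0,0],
  [0.08,0.08,0.6,0,0,0],
  [0.08,0.08,0.6,0,0,0],
  [0,0,0.36,0,0,0],
  [0,0,0.36,0,0,0],
  [0,0,0.2,0,0,0],
  [0,0,0.2,0,0,0],
  [0,0,0.2,0,0,0],
  [0,0,0,0,0,0],
  [0,0,0,0,0,0],
])

```text
clock: 10.53
ee_pos: [0.5676, 0.1916, 0.0815]
eef_rot: [179.8, -0.1, -23.7]
force: [-0.3, 0.0, -5.8]
opening: 0.0594
```

```bash
python3 - <<'E'
from plan import *
A=cur()
x,y,a,_=res["plate"];b=T([0,0,a],[x,y,.052])
print((np.linalg.inv(b)@A)[:3,3]*1000, r.get_obs()["force"])
lin(A,place(b,"thick",.0013,.0171,.0),name="down",smax=.2)
E
```

```text
[ 6.5916261  -5.5214975  29.50325042] [-0.31733331  0.04818052 -5.84035433]
down turn 1 [0.03, -0.02, -0.06]
down shift 3 [-0.06, -0.06, 0.14]
```

servo_tool([
  [0,0,0,0,0,0],
  [0,0,0,0,0,0],
  [0,0,0,0,0,0],
  [0,0,0,0,0,0],
])

```text
clock: 10.87
ee_pos: [0.5677, 0.1915, 0.0817]
eef_rot: [179.9, -0.1, -23.7]
force: [0.3, -0.5, -6.9]
opening: 0.0593
```

```bash
python3 - <<'E'
from plan import *
A=cur()
x,y,a,_=res["plate"];b=T([0,0,a],[x,y,.052])
print((np.linalg.inv(b)@A)[:3,3]*1000, r.get_obs()["force"])
lin(A,place(b,"thick",.0013,.0171,.003),name="down",smax=.2)
E
```

```text
[ 6.70119757 -5.55539069 29.73643258] [ 0.30711733 -0.53225186 -6.91012656]
down turn 1 [0.02, -0.02, -0.07]
down shift 2 [-0.09, -0.09, 0.16]
```

servo_tool([
  [-0.06,-0.06,0.1,0.01,-0.01,-0.03],
  [-0.06,-0.06,0.1,0.01,-0.01,-0.04],
  [-0.06,-0.06,0.06,0,0,0],
  [0,0,0.06,0,0,0],
  [0,0,0,0,0,0],
  [0,0,0,0,0,0],
  [0,0,0,0,0,0],
  [0,0,0,0,0,0],
])

```text
clock: 11.53
ee_pos: [0.5649, 0.1985, 0.0719]
eef_rot: [180.0, 0.0, -23.3]
force: [-0.2, 0.1, -7.1]
opening: 0.0592
```

```bash
python3 - <<'E'
from plan import *
A=cur()
x,y,a,_=res["plate"];b=T([0,0,a],[x,y,.052])
print((np.linalg.inv(b)@A)[:3,3]*1000, r.get_obs()["force"],np.degrees(a))
lin(A,place(b,"thick",.0013,.0171,.00),name="down",smax=.2)
E
```

```text
[ 1.32046109 -0.27263488 19.87347218] [-0.17554706  0.08930797 -7.12093211] -23.293761532200453
down turn 1 [0.01, 0.0, 0.0]
down shift 1 [0.0, -0.01, 0.09]
```

Excellent; lower the last 3 mm.

servo_tool([
  [0,0,0.04,0,0,0],
  [0,0,0.04,0,0,0],
  [0,0,0.02,0,0,0],
  [0,0,0,0,0,0],
  [0,0,0,0,0,0],
  [0,0,0,0,0,0],
])

```text
clock: 12.03
ee_pos: [0.5648, 0.1985, 0.0687]
eef_rot: [180.0, 0.0, -23.3]
force: [-0.1, 0.1, -6.2]
opening: 0.0594
```

servo_tool([
  [0,0,0.03,0,0,0],
  [0,0,0,0,0,0],
  [0,0,0,0,0,0],
  [0,0,0,0,0,0],
])

```text
clock: 12.37
ee_pos: [0.5648, 0.1985, 0.0685]
eef_rot: [180.0, -0.0, -23.3]
force: [-4.1, -3.1, 4.9]
opening: 0.0595
```

servo_tool([
  [0,0,0,0,0,0],
  [0,0,0,0,0,0],
  [0,0,0,0,0,0],
  [0,0,0,0,0,0],
  [0,0,-0.2,0,0,0],
  [0,0,-0.6,0,0,0],
  [0,0,-0.8,0,0,0],
  [0,0,-0.9,0,0,0],
  [0,0,-0.9,0,0,0],
  [0,0,-0.9,0,0,0],
  [0,0,0,0,0,0],
  [0,0,0,0,0,0],
], jaw=1)

```text
clock: 13.37
ee_pos: [0.5656, 0.1989, 0.1989]
eef_rot: [-179.9, -0.1, -23.3]
force: [-0.1, -0.3, -0.4]
opening: 0.0853
```

```bash
python3 - <<'E'
from plan import *
from station import viewer
A=cur();print(A[:3,3])
G=grasp("mid",.09);print(G[:3,3])
lin(A,G,name="over mid",smax=.9)
c=viewer.capture("wrist");c["A"]=A;cv2.imwrite("pics/w3.png",c["color"][:,:,::-1]);pickle.dump(c,open("w3.pkl","wb"))
E
```

```text
[0.56562833 0.19893101 0.19888788]
[ 0.64260894 -0.33372712  0.14038202]
over mid turn 5 [-0.19, -0.82, -0.85]
over mid shift 20 [0.12, 0.89, 0.05]
```

View pics/w3.png

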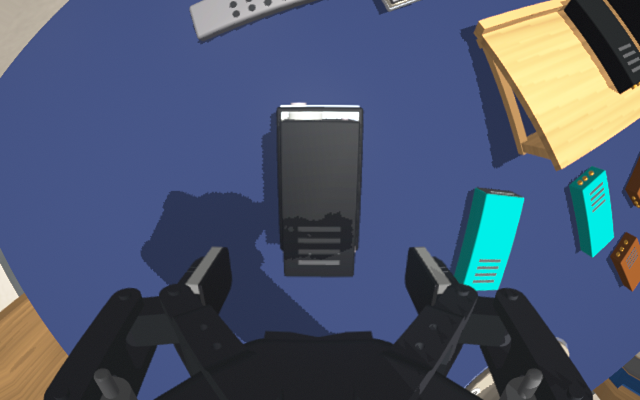

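```bash
cat >> plan.py <<'E'
def wproj(c,A,Pw):
    M=np.linalg.inv(A@c["hand_eye"]);p=ap(M,Pw);th=np.arctan2(np.hypot(p[:,0],p[:,1]),p[:,2]);ph=np.arctan2(p[:,1],p[:,0])
    return np.c_[c["cx"]+c["fx"]*th*np.cos(ph),c["cy"]+c["fy"]*th*np.sin(ph)]
def wdraw(c,A,boxes,out):
    im=cv2.resize(np.ascontiguousarray(c["color"][:,:,::-1]),None,fx=2,fy=2)
    for M,l,w,h,col in boxes:
        Bx=box(l,w,h)
        for i in range(8):
            for j in range(i):
                if np.sum(np.abs(Bx[i]-Bx[j])>1e-6)==1:
                    q=wproj(c,A,ap(M,np.linspace(Bx[i],Bx[j],12)))
                    cv2.polylines(im,[np.round((q+.5)*2).astype(np.int32)],False,col,1)
    cv2.imwrite(out,im[:600,200:1000])
E
python3 - <<'E'
from plan import *
c=pickle.load(open("w3.pkl","rb"))
x,y,a,_=res["plate"];b=T([0,0,a],[x,y,.052])
wdraw(c,c["A"],[(b,.13,.06,.06,(0,255,0)),(b@T([0,0,0],[0,0,-.006]),.14,.072,.006,(0,0,255))],"pics/o3.png")
E
```

```text
(no output)
```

View pics/o3.png

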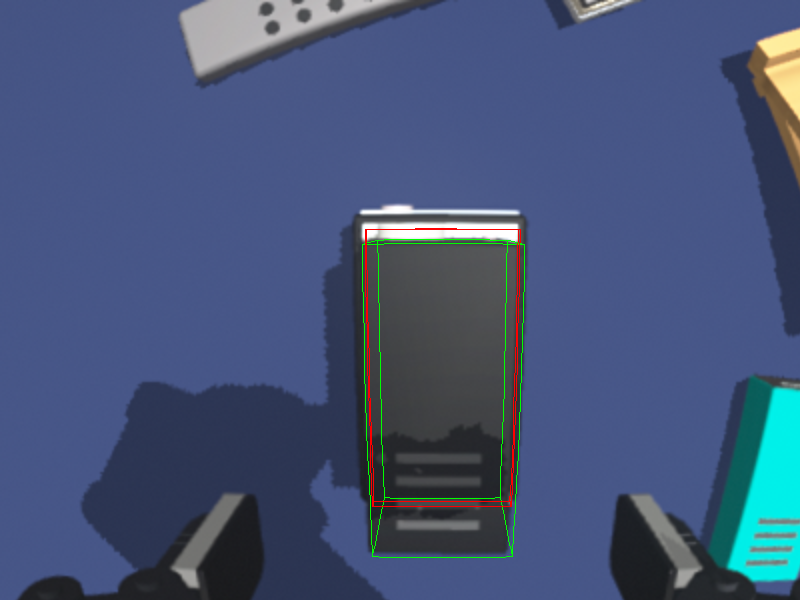

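servo_tool([
  [0,0,0,-0.19,-0.82,-0.85],
  [0,0,0,-0.19,-0.82,-0.85],
  [0,0,0,-0.19,-0.82,-0.85],
  [0,0,0,-0.19,-0.82,-0.85],
  [0,0,0,-0.19,-0.82,-0.85],
  [0.12,0.89,0,0,0,0],
  [0.12,0.89,0,0,0,0],
  [0.12,0.89,0,0,0,0],
  [0.12,0.89,0,0,0,0],
  [0.12,0.89,0,0,0,0],
  [0.12,0.89,0,0,0,0],
  [0.12,0.89,0,0,0,0],
])

```text
clock: 14.42
ee_pos: [0.5956, 0.0115, 0.1852]
eef_rot: [179.9, 25.1, 2.6]
force: [0.2, -0.1, -0.5]
opening: 0.0856
```

servo_tool([
  [0.12,0.89,0,0,0,0],
  [0.12,0.89,0,0,0,0],
  [0.12,0.89,0,0,0,0],
  [0.12,0.89,0,0,0,0],
  [0.12,0.89,0,0,0,0],
  [0.12,0.89,0,0,0,0],
  [0.12,0.89,0,0,0,0],
  [0.12,0.89,0,0,0,0],
  [0.12,0.89,0,0,0,0],
  [0.12,0.89,0.1,0,0,0],
  [0.12,0.89,0.2,0,0,0],
  [0.12,0.89,0.2,0,0,0],
])

```text
clock: 15.42
ee_pos: [0.643, -0.3068, 0.1535]
eef_rot: [179.9, 25.1, 2.6]
force: [-0.2, 0.7, -0.9]
opening: 0.0853
```

servo_tool([
  [0.12,0.89,0.3,0,0,0],
  [0,0,0,0,0,0],
  [0,0,0,0,0,0],
  [0,0,0,0,0,0],
  [0,0,0,0,0,0],
])

```text
clock: 15.83
ee_pos: [0.6443, -0.3312, 0.145]
eef_rot: [180.0, 25.0, 2.7]
force: [0.2, 0.5, 0.1]
opening: 0.0854
```

```bash
python3 - <<'E'
from plan import *
A=cur();lin(A,grasp("mid"),name="in",smax=.5);print(((np.linalg.inv(U["mid"])@A)[:3,3]*1000).round(1))
E
```

```text
in turn 1 [0.02, 0.01, 0.02]
in shift 7 [0.0, 0.01, 0.45]
[ -0.3   2.5 102. ]
```

servo_tool([
  [0,0.01,0.45,0.02,0.01,0.02],
  [0,0.02,0.45,0,0,0],
  [0,0.01,0.45,0,0,0],
  [0,0.01,0.45,0,0,0],
  [0,0.01,0.45,0,0,0],
  [0,0.01,0.45,0,0,0],
  [0,0.01,0.45,0,0,0],
  [0,0,0,0,0,0],
  [0,0,0,0,0,0],
])

```text
clock: 16.58
ee_pos: [0.6039, -0.3365, 0.0593]
eef_rot: [180.0, 25.0, 2.4]
force: [0.4, 0.2, -0.0]
opening: 0.0852
```

servo_tool([
  [0,0,0,0,0,0],
  [0,0,0,0,0,0],
  [0,0,0,0,0,0],
  [0,0,0,0,0,0],
  [0,0,0,0,0,0],
  [0,0,0,0,0,0],
], jaw=-1)

```text
clock: 17.08
ee_pos: [0.6054, -0.3365, 0.0607]
eef_rot: [179.9, 24.8, 2.4]
force: [4.3, -0.4, 5.9]
opening: 0.0594
```

```bash
python3 - <<'E'
from plan import *
A=cur();G=np.linalg.inv(U["mid"])@A;print(G.round(4)); g=G[:3,3]
x,y,a,_=res["plate"];b=T([0,0,a],[x,y,.112])
u=lin(A,A@T([0,0,0],[0,0,-.13]),name="up")
c=lin(u,place(b,"mid",g[0],g[2],.06),name="over",smax=.9)
E
```

```text
[[ 1.0e+00 -1.8e-03  2.8e-03 -1.0e-04]
 [-1.8e-03 -1.0e+00 -8.0e-04 -1.2e-03]
 [ 2.8e-03  7.0e-04 -1.0e+00  9.0e-03]
 [ 0.0e+00  0.0e+00  0.0e+00  1.0e+00]]
up shift 5 [0.0, 0.0, -0.87]
over turn 5 [0.19, 0.81, 0.84]
over shift 17 [-0.59, -0.89, 0.0]
```

servo_tool([
  [0,0,-0.5,0,0,0],
  [0,0,-0.8,0,0,0],
  [0,0,-0.85,0,0,0],
  [0,0,-0.85,0,0,0],
  [0,0,-0.85,0,0,0],
  [0,0,-0.5,0,0,0],
  [0,0,0,0.19,0.81,0.84],
  [0,0,0,0.19,0.81,0.84],
  [0,0,0,0.19,0.81,0.84],
  [0,0,0,0.19,0.81,0.84],
  [0,0,0,0.19,0.81,0.84],
])

```text
clock: 18.0
ee_pos: [0.6589, -0.3349, 0.1782]
eef_rot: [-179.9, 0.0, -23.5]
force: [0.3, 0.3, -4.6]
opening: 0.0592
```

servo_tool([
  [-0.5,-0.76,0,0,0,0],
  [-0.59,-0.89,0,0,0,0],
  [-0.59,-0.89,0,0,0,0],
  [-0.59,-0.89,0,0,0,0],
  [-0.59,-0.89,0,0,0,0],
  [-0.59,-0.89,0,0,0,0],
  [-0.59,-0.89,0,0,0,0],
  [-0.59,-0.89,0,0,0,0],
  [-0.59,-0.89,0,0,0,0],
  [-0.59,-0.89,0,0,0,0],
  [-0.59,-0.89,0,0,0,0],
  [-0.59,-0.89,0,0,0,0],
])

```text
clock: 19.0
ee_pos: [0.5904, 0.0405, 0.1791]
eef_rot: [-180.0, 0.3, -23.2]
force: [0.1, 0.8, -5.0]
opening: 0.0596
```

servo_tool([
  [-0.59,-0.89,0,0,0,0],
  [-0.59,-0.89,0,0,0,0],
  [-0.5,-0.8,0,0,0,0],
  [-0.4,-0.6,0,0,0,0],
  [-0.3,-0.4,0,0,0,0],
  [0,0,0,0,0,0],
  [0,0,0,0,0,0],
  [0,0,0,0,0,0],
  [0,0,0,0,0,0],
  [0,0,0,0,0,0],
])

```text
clock: 19.83
ee_pos: [0.5682, 0.1651, 0.1795]
eef_rot: [-180.0, 0.2, -23.3]
force: [-0.4, -0.5, -5.2]
opening: 0.0593
```

```bash
cat > to.py <<'E'
from plan import *
n=sys.argv[1];gx,gz,zs,z=map(float,sys.argv[2:6])
A=cur();x,y,a,_=res["plate"];b=T([0,0,a],[x,y,zs])
print("in column frame mm",((np.linalg.inv(b)@A)[:3,3]*1000-[0,0,gz*1000]).round(1),r.get_obs()["opening"])
lin(A,place(b,n,gx,gz,z),name="to",smax=.5)
E
python3 to.py mid 0 .009 .112 .004
```

```text
in column frame mm [ 17.6 -29.6  58.5] 0.05930973487120471
to turn 1 [0.0, 0.04, 0.0]
to shift 4 [-0.15, -0.25, 0.45]
```

servo_tool([
  [-0.15,-0.25,0,0,0.03,0],
  [-0.15,-0.25,0,0,0,0],
  [-0.15,-0.25,0.2,0,0,0],
  [-0.15,-0.25,0.4,0,0,0],
  [0,0,0.4,0,0,0],
  [0,0,0.3,0,0,0],
  [0,0,0.2,0,0,0],
  [0,0,0.1,0,0,0],
  [0,0,0,0,0,0],
  [0,0,0,0,0,0],
  [0,0,0,0,0,0],
  [0,0,0,0,0,0],
])

```text
clock: 20.83
ee_pos: [0.5636, 0.2008, 0.1322]
eef_rot: [-179.9, 0.0, -23.2]
force: [0.3, 0.5, -4.8]
opening: 0.0592
```

```bash
python3 to.py mid 0 .009 .112 0.001
```

```text
in column frame mm [-0.8  1.4 11.2] 0.05922482882891593
to turn 1 [-0.01, 0.0, 0.01]
to shift 1 [0.03, 0.05, 0.34]
```

servo_tool([
  [0.02,0.03,0.1,0,0,0],
  [0.01,0.02,0.1,0,0,0],
  [0,0,0.08,0,0,0],
  [0,0,0.05,0,0,0],
  [0,0,0.03,0,0,0],
  [0,0,0,0,0,0],
  [0,0,0,0,0,0],
  [0,0,0,0,0,0],
  [0,0,0,0,0,0],
])

```text
clock: 21.58
ee_pos: [0.5635, 0.1992, 0.1209]
eef_rot: [-180.0, 0.1, -23.2]
force: [-0.6, 0.1, -5.0]
opening: 0.0592
```

```bash
python3 to.py mid 0 .009 .112 0
```

```text
in column frame mm [-0.2 -0.1 -0.1] 0.05916417790549048
to turn 1 [-0.01, 0.01, 0.02]
to shift 1 [0.01, 0.0, 0.0]
```

servo_tool([
  [0,0,0.04,0,0,0],
  [0,0,0,0,0,0],
  [0,0,0,0,0,0],
  [0,0,0,0,0,0],
])

```text
clock: 21.92
ee_pos: [0.5637, 0.1992, 0.1202]
eef_rot: [-179.9, 0.0, -23.2]
force: [-4.0, -1.4, 5.4]
opening: 0.0591
```

servo_tool([
  [0,0,0,0,0,0],
  [0,0,0,0,0,0],
  [0,0,0,0,0,0],
  [0,0,0,0,0,0],
  [0,0,-0.2,0,0,0],
  [0,0,-0.6,0,0,0],
  [0,0,-0.8,0,0,0],
  [0,0,-0.9,0,0,0],
  [0,0,-0.9,0,0,0],
  [0,0,-0.9,0,0,0],
  [0,0,0,0,0,0],
  [0,0,0,0,0,0],
], jaw=1)

```text
clock: 22.92
ee_pos: [0.5642, 0.1993, 0.2506]
eef_rot: [-179.8, -0.1, -23.2]
force: [0.7, -1.0, -0.2]
opening: 0.0858
```

```bash
python3 - <<'E'
from plan import *
from station import viewer
A=cur()
c=viewer.capture("wrist");c["A"]=A;pickle.dump(c,open("w4.pkl","wb"))
x,y,a,_=res["plate"];b=T([0,0,a],[x,y,.052])
wdraw(c,A,[(b,.13,.06,.105,(0,255,0))],"pics/o4.png")
lin(A,grasp("thin",.1),name="over thin",smax=.9)
E
```

```text
over thin turn 5 [-0.19, -0.82, -0.85]
over thin shift 16 [0.2, 0.87, 0.16]
```

View pics/o4.png

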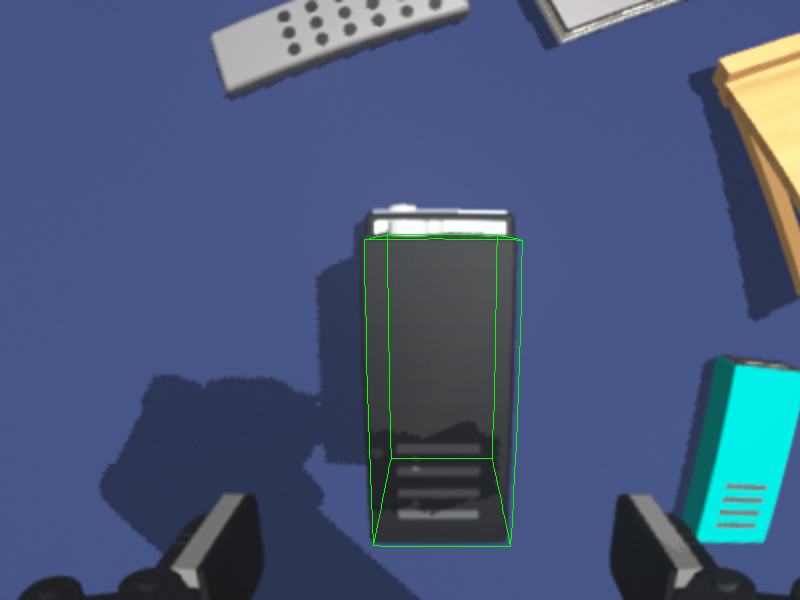

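servo_tool([
  [0,0,0,-0.19,-0.82,-0.85],
  [0,0,0,-0.19,-0.82,-0.85],
  [0,0,0,-0.19,-0.82,-0.85],
  [0,0,0,-0.19,-0.82,-0.85],
  [0,0,0,-0.19,-0.82,-0.85],
  [0.2,0.87,0,0,0,0],
  [0.2,0.87,0,0,0,0],
  [0.2,0.87,0,0,0,0],
  [0.2,0.87,0,0,0,0],
  [0.2,0.87,0,0,0,0],
  [0.2,0.87,0,0,0,0],
  [0.2,0.87,0,0,0,0],
])

```text
clock: 23.97
ee_pos: [0.6097, 0.017, 0.2294]
eef_rot: [-180.0, 25.1, 2.7]
force: [0.7, -0.0, 0.3]
opening: 0.0856
```

servo_tool([
  [0.2,0.87,0,0,0,0],
  [0.2,0.87,0,0,0,0],
  [0.2,0.87,0.2,0,0,0],
  [0.2,0.87,0.3,0,0,0],
  [0.2,0.87,0.3,0,0,0],
  [0.2,0.87,0.4,0,0,0],
  [0.2,0.87,0.5,0,0,0],
  [0.2,0.87,0.4,0,0,0],
  [0.2,0.87,0.4,0,0,0],
  [0,0,0,0,0,0],
  [0,0,0,0,0,0],
  [0,0,0,0,0,0],
])

```text
clock: 24.97
ee_pos: [0.6378, -0.2149, 0.139]
eef_rot: [-179.9, 25.1, 2.7]
force: [1.3, 0.6, 0.0]
opening: 0.0852
```

```bash
python3 - <<'E'
from plan import *
A=cur();lin(A,grasp("thin"),name="in",smax=.5);print(((np.linalg.inv(U["thin"])@A)[:3,3]*1000).round(1))
E
```

```text
in turn 1 [0.0, 0.02, -0.02]
in shift 7 [0.0, -0.01, 0.46]
[ 0.9 -1.6 95.9]
```

servo_tool([
  [0,-0.02,0.46,0,0,0],
  [0,-0.01,0.46,0,0,0],
  [0,-0.02,0.46,0,0,0],
  [0,0,0.46,0,0,0],
  [0,0,0.46,0,0,0],
  [0,0,0.46,0,0,0],
  [0,0,0.41,0,0,0],
  [0,0,0,0,0,0],
  [0,0,0,0,0,0],
])

```text
clock: 25.72
ee_pos: [0.598, -0.2152, 0.0538]
eef_rot: [-180.0, 25.1, 2.7]
force: [0.5, 0.1, 1.3]
opening: 0.0852
```

servo_tool([
  [0,0,0,0,0,0],
  [0,0,0,0,0,0],
  [0,0,0,0,0,0],
  [0,0,0,0,0,0],
  [0,0,0,0,0,0],
  [0,0,0,0,0,0],
], jaw=-1)

```text
clock: 26.22
ee_pos: [0.599, -0.2159, 0.0548]
eef_rot: [180.0, 24.9, 2.7]
force: [2.0, 0.7, 5.6]
opening: 0.0589
```

```bash
python3 - <<'E'
from plan import *
A=cur();G=np.linalg.inv(U["thin"])@A;print(G.round(4)); g=G[:3,3]
x,y,a,_=res["plate"];b=T([0,0,a],[x,y,.157])
u=lin(A,A@T([0,0,0],[0,0,-.18]),name="up")
c=lin(u,place(b,"thin",g[0],g[2],.05),name="over",smax=.9)
E
```

```text
[[ 1.     -0.0025  0.0017  0.0013]
 [-0.0025 -1.     -0.0018 -0.001 ]
 [ 0.0017  0.0018 -1.      0.0032]
 [ 0.      0.      0.      1.    ]]
up shift 7 [0.0, 0.0, -0.86]
over turn 5 [0.19, 0.82, 0.85]
over shift 13 [-0.68, -0.86, 0.02]
```

servo_tool([
  [0,0,-0.5,0,0,0],
  [0,0,-0.86,0,0,0],
  [0,0,-0.86,0,0,0],
  [0,0,-0.86,0,0,0],
  [0,0,-0.86,0,0,0],
  [0,0,-0.86,0,0,0],
  [0,0,-0.86,0,0,0],
  [0,0,-0.36,0,0,0],
])

```text
clock: 26.88
ee_pos: [0.6762, -0.2121, 0.2207]
eef_rot: [180.0, 24.8, 2.7]
force: [1.5, 0.3, -2.7]
opening: 0.059
```

servo_tool([
  [0,0,0,0.19,0.82,0.85],
  [0,0,0,0.19,0.82,0.85],
  [0,0,0,0.19,0.82,0.85],
  [0,0,0,0.19,0.82,0.85],
  [0,0,0,0.19,0.82,0.85],
  [0,0,0,0,0,0],
  [-0.5,-0.6,0,0,0,0],
  [-0.68,-0.86,0,0,0,0],
  [-0.68,-0.86,0,0,0,0],
  [-0.68,-0.86,0,0,0,0],
  [-0.68,-0.86,0,0,0,0],
  [-0.68,-0.86,0,0,0,0],
])

```text
clock: 27.88
ee_pos: [0.6238, -0.0296, 0.2172]
eef_rot: [180.0, 0.2, -23.1]
force: [1.1, 0.7, -3.2]
opening: 0.059
```

servo_tool([
  [-0.68,-0.86,0,0,0,0],
  [-0.68,-0.86,0,0,0,0],
  [-0.68,-0.86,0,0,0,0],
  [-0.68,-0.86,0,0,0,0],
  [-0.68,-0.86,0,0,0,0],
  [-0.5,-0.7,0,0,0,0],
  [-0.4,-0.4,0,0,0,0],
  [0,0,0,0,0,0],
  [0,0,0,0,0,0],
  [0,0,0,0,0,0],
  [0,0,0,0,0,0],
])

```text
clock: 28.8
ee_pos: [0.5701, 0.1675, 0.2176]
eef_rot: [180.0, 0.1, -23.2]
force: [-0.1, -0.7, -4.3]
opening: 0.059
```

```bash
python3 to.py thin 0.001 .0032 .157 .004
```

```text
in column frame mm [ 18.4 -26.7  57.4] 0.058983782335279566
to turn 1 [0.0, 0.02, 0.01]
to shift 4 [-0.15, -0.22, 0.45]
```

servo_tool([
  [-0.14,-0.22,0,0,0.02,0.01],
  [-0.15,-0.22,0,0,0,0],
  [-0.14,-0.22,0.2,0,0,0],
  [-0.14,-0.22,0.3,0,0,0],
  [0,0,0.4,0,0,0],
  [0,0,0.3,0,0,0],
  [0,0,0.2,0,0,0],
  [0,0,0.1,0,0,0],
  [0,0,0,0,0,0],
  [0,0,0,0,0,0],
  [0,0,0,0,0,0],
  [0,0,0,0,0,0],
])

```text
clock: 29.8
ee_pos: [0.565, 0.1996, 0.1735]
eef_rot: [-179.9, -0.1, -23.3]
force: [0.0, 0.3, -2.8]
opening: 0.0587
```

```bash
python3 to.py thin 0.001 .0032 .157 .001
```

```text
in column frame mm [ 1.   0.8 13.3] 0.05870097522421509
to turn 1 [-0.01, -0.02, 0.0]
to shift 1 [0.0, 0.03, 0.41]
```

servo_tool([
  [0,0.03,0.1,0,0,0],
  [0,0,0.1,0,0,0],
  [0,0,0.1,0,0,0],
  [0,0,0.06,0,0,0],
  [0,0,0.04,0,0,0],
  [0,0,0.03,0,0,0],
  [0,0,0,0,0,0],
  [0,0,0,0,0,0],
  [0,0,0,0,0,0],
])

```text
clock: 30.55
ee_pos: [0.5643, 0.1988, 0.1601]
eef_rot: [-180.0, -0.1, -23.3]
force: [-0.2, -0.3, -3.7]
opening: 0.0591
```

```bash
python3 to.py thin 0.001 .0032 .157 0
```

```text
in column frame mm [ 0.7 -0.2 -0.1] 0.059123928938799364
to turn 1 [-0.01, -0.01, 0.01]
to shift 1 [0.01, -0.01, 0.0]
```

servo_tool([
  [0,0,0.03,0,0,0],
  [0,0,0,0,0,0],
  [0,0,0,0,0,0],
  [0,0,0,0,0,0],
])

```text
clock: 30.88
ee_pos: [0.5645, 0.1988, 0.1595]
eef_rot: [-179.9, -0.1, -23.3]
force: [-1.2, -0.4, 4.5]
opening: 0.059
```

Contact; release and withdraw.

servo_tool([
  [0,0,0,0,0,0],
  [0,0,0,0,0,0],
  [0,0,0,0,0,0],
  [0,0,0,0,0,0],
  [0,0,-0.2,0,0,0],
  [0,0,-0.6,0,0,0],
  [0,0,-0.8,0,0,0],
  [0,0,-0.9,0,0,0],
  [0,0,-0.9,0,0,0],
  [0,0,0,0,0,0],
  [0,0,0,0,0,0],
  [0,0,0,0,0,0],
], jaw=1)

```text
clock: 31.88
ee_pos: [0.564, 0.1986, 0.261]
eef_rot: [-180.0, -0.1, -23.3]
force: [-0.7, -0.4, -0.8]
opening: 0.0853
```

```bash
python3 - <<'E'
from plan import *
from station import viewer
A=cur()
x,y,a,_=res["plate"];b=T([0,0,a],[x,y,.052])
c=viewer.capture("wrist");wdraw(c,A,[(b,.13,.06,.137,(0,255,0))],"pics/o5.png")
s=viewer.capture("scene");im=np.ascontiguousarray(s["color"][150:290,330:480][:,:,::-1])
cv2.imwrite("pics/s5.png",cv2.resize(im,None,fx=4,fy=4,interpolation=2))
w=cv2.resize(cv2.imread("pics/o5.png"),None,fx=.5,fy=.5);z=cv2.resize(im,None,fx=2.6,fy=2.6,interpolation=2)
h=max(w.shape[0],z.shape[0]);pad=lambda i:cv2.copyMakeBorder(i,0,h-i.shape[0],0,0,0)
cv2.imwrite("pics/f5.png",np.hstack([pad(w),pad(z)]))
E
```

```text
(no output)
```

View pics/f5.png

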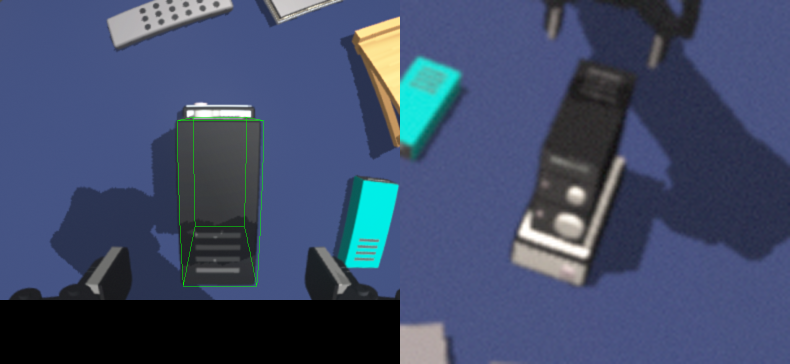

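```bash
python3 - <<'E'
from plan import *
from station import viewer
s=viewer.capture("scene");x0,y0=350,165
im=cv2.resize(np.ascontiguousarray(s["color"][y0:265,x0:450][:,:,::-1]),None,fx=6,fy=6,interpolation=2)
x,y,a,_=res["plate"];b=T([0,0,a],[x,y,.052])
for M,l,w,h,col in[(b,.13,.06,.06,(0,255,0)),(b@T([0,0,0],[0,0,.06]),.13,.06,.077,(0,255,255)),(b@T([0,0,0],[0,0,-.006]),.14,.072,.006,(0,0,255))]:
    Bx=box(l,w,h);q=((proj(s,ap(M,Bx))-[x0,y0]+.5)*6).astype(int)
    for i in range(8):
        for j in range(i):
            if np.sum(np.abs(Bx[i]-Bx[j])>1e-6)==1: cv2.line(im,tuple(map(int,q[i])),tuple(map(int,q[j])),col,1)
cv2.imwrite("pics/f6.png",cv2.convertScaleAbs(im,alpha=1.5,beta=10))
E
```

```text
(no output)
```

View pics/f6.png

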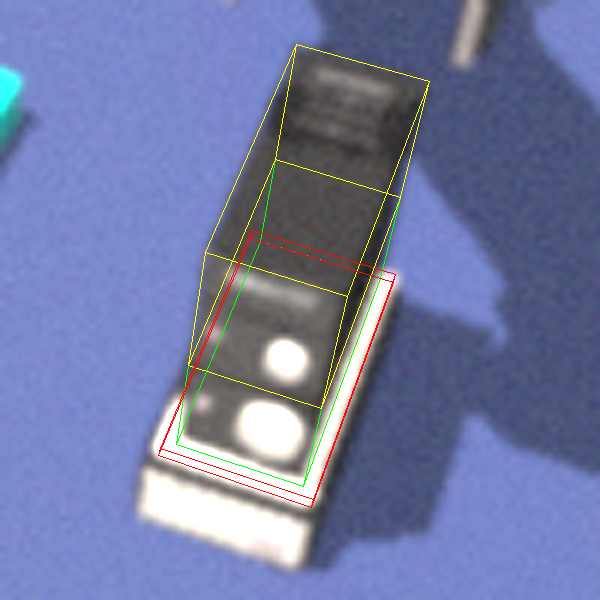

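```bash
python3 -c "
from station import workorder
print(workorder.close_job())"
```

```text
the job is handed in; nothing more can be done
None
```

I pressed the top plate down to its hard stop; the wrist force rose to about 39 N there. Then I set the thick, middle and thin units on it in a column, one at a time, and let go of each before fetching the next. The job was handed in with the robot clock at about 32 s; it gave no verdict.

- **Column:** the final scene and wrist pictures, with the expected column drawn over them, match to about 1–2 mm and look straight and level. The plate lies flat.
- **Plate position:** one wrist picture put the plate's front edge about 3 mm further forward than my fit. The scene picture did not show this, and it is well within the 10 mm allowed.
- **Letting go:** the gripper is open and about 10 cm above where it released the last unit. The remaining force reading is about 1 N, which is the sensor's noise.
- **Mug, remote and disc cases:** I never went near them. I did not measure their final positions.

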